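Set the topping doser to large and draw one portion

ROBOT

A 6-joint arm with a two-finger parallel gripper is mounted at the origin on a cart in front of the work surface, level with it; the furniture and walls round the work are solid. World frame = base frame: x ahead of the robot, y to its left, z up, the work surface at z = 0. Lengths are in m, angles in degrees, forces in N, time in s.
With the tool pointing down it reaches from about 0.35 to 0.875 m from the base axis. Payload 4.2 kg.
Tool frame: the origin (TCP) lies midway between the tips of the shut fingers; the grasp point (between the pads) lies 19 mm behind it; z points along the fingers, y is the line along which they close (so a half turn about z gives the same grasp; the last joint's range is limited). The gripper opens to 87 mm and grips with 3 to 60 N. Pads are 19 mm wide; open, the fingers measure 117 mm over their backs; the gripper's body (75 mm by 190 mm) begins 51 mm behind the grasp point.
Start: joints at [-58.407, 22.042, 0.453, 0, -68.411, -14.817], TCP at [0.18, -0.598, 0.202] pointing down, gripper open.
Joint ranges: [-179.83, 179.83], [-69.29, 118.12], [-61.27, 80.66], [-181.25, 117.63], [-171.15, -9.14], [-177.46, 177.46]. Speed limits (degrees/s): [159.86, 159.86, 180, 180, 180, 180].

INTERFACE

Orientations are given as a 3x3 rotation matrix whose columns are the frame's x, y, z axes.
In Python, from station import r gives the robot as it stands.
- The arm moves only by the tool creep_tool, called after "Call:" as a command line: name --argument value ..., lists and objects as JSON in quotes. Schema: {"type":"object","properties":{"ticks":{"type":"array","items":{"type":"array","items":{"type":"array","items":{"type":"number"},"minItems":7,"maxItems":7},"minItems":1,"maxItems":8},"minItems":1,"maxItems":1},"only":{"type":"string"},"quiet":{"type":"boolean"},"lines":{"type":"string"}},"required":["ticks"],"additionalProperties":false}. ticks is a list that holds a single list of rows (three levels of brackets), with 1 to 8 rows, each of 7 numbers: the opening from 0.0 (shut) to 1.0 (fully open), then dx, dy, dz in fractions of the full range, 1 being 50 cm, then a rotation vector rx, ry, rz in fractions of the full range, 1 being 60 degrees; each row is the pose to reach, as a shift and turn from the pose commanded when the call began, along the tool's axes at that moment; what a row does not reach only later rows make up. A row lasts 1/10 s, in which the tool goes at most 0.05 m and 8.59 degrees, less where a joint would pass 70% of its speed; a pose out of reach is approached as far as the arm can. The fingers move at their own pace and stop on an object; the grip force is fixed at half the most. Time passes only in rows, so rows that do not move let the fingers close. The tool returns the time, the measured TCP pose, the force, the opening and the grip force at its end. only (a regular expression) keeps the lines of the reply that match it, lines (a string "A,B") keeps lines A to B, and quiet returns only ok. A shift or turn number past 1, either way, is cut back to 1. Input that does not fit is refused with a message, and nothing moves.
- r.sense(): the state, without advancing time (a new reading comes with each control period).
- r.capture(name): name is "scene" or "top"; returns a dict with "pixels" (480x640x3 uint8, red, green, blue), "z_map" (480x640 float32, m along the optical axis (not along the pixel's ray), 0 where there is no reading), "K" (3x3 intrinsics, pixels), "world_from_camera" (4x4, takes a point from camera to world coordinates). Camera axes: x right, y up, looking along -z (the intrinsics and any distortion apply to the point x, -y, -z); pixel columns grow to the right and rows downward; lengths in m; the calibration is good to about 2 mm. A picture is of the moment at which its call begins.
- r.finish_job(): hands the job in; it is judged then, once.
The state is a dict: "time_s": time; "joints": joint angles; "joint_velocities": joint speeds; "effort": joint torques, N m; "tcp_pos": TCP position; "ee_rot": TCP orientation; "wrist_force": force on the tool from outside, world axes, zero at the start; "moment": the same for the moment, N m; "gripper_width": opening from 0.0 (shut) to 1.0 (fully open); "gripper_force": force on a finger pad.
Only numpy, scipy, OpenCV 4.12 (cv2) and the standard library are available. Lean on these libraries where they do the work, as an engineer would, in place of code of your own. Each camera call takes 0.05 s, during which the arm holds its last target. There are 200 camera calls.

TASK

Set the topping doser for the large cup: lift its size grip over the gate, slide it toward the large-cup mark until you feel it meet the stop, without ramming it, and let it drop into its latch there. Then draw one portion: pull the ball lever down fully to its stop, keep it there for half a second, and ease it slowly back up to rest before letting go. Leave the jigger standing under the nozzle and everything else on the worktop where it is.

Things in the scene. Friction and masses are not known exactly. Their poses are not given: they have to be found in the camera images.
- doser: Stainless topping doser, fixed: housing 235 x 210 mm, flat deck at z = 165 mm, round lidded hopper on the deck's rear half (axis at x = 68 mm, radius 59, top 277 mm high), nozzle in front. Origin: on the worktop, mid-width; x to its back, y to its left, z up; its front faces -x. All other coordinates are in this frame. The size slide runs along y on the deck at x = -60 mm.
- size_slide: Carriage of the size slide on two low rails: dark saddle 52 (x) x 30 (y) x 8 mm, its top 22 mm above the deck. Origin: saddle's middle, at deck height (doser x = -60, z = 165 mm). Moves only along the doser's y with 2 N of friction; starts at y = -55 to -30 mm; large is toward +y. More than 60 N against the stop or gate damages it.
- grip_top (a point): Centre of the top of the black size grip, a cross bar 90 (doser x) x 14 (y) x 24 mm on a stem in the middle of the carriage, its underside 42 mm above the deck. Top at doser z = 231 mm when down. Lifts up to 14 mm against a spring (4 to 8 N), springs down when let go. On the gate ridge it rests 7 mm higher; latched at the stop it is at 231 mm again.
- gate (a point): Start of the gate ridge under the carriage, doser (-60, -16, 175) mm. The latch pin below the grip meets it when the grip is at y = -20 mm and passes only if lifted over 7 mm. The ridge runs on to the left; a notch just before the stop lets the pin drop, only within 2.5 mm of stop contact.
- large_mark (a point): Centre of the raised large-cup outline (36 x 46 mm) at the left of the front face, doser (-106, 62, 87) mm; a small cup (21 x 26) is at the right. The stop on the rails is an aluminium block 54 x 16 x 18 mm (top 26 mm above the deck) with a black clamp screw in front, reset for each recipe: its place is not reported; the carriage meets it with the grip at y = +29 to +51 mm.
- dose_lever (a joint): Lever angle (rad): 0 at rest, leaning 40 degrees forward from upright; grows as the ball is pulled forward (doser -x) and down; 0.95 at its lower stop. A spring pushes it back, 3 N at the ball at rest, 8 N at the stop, with some drag; let go when down, it flies back, over 2 rad/s. While the slide is not at large the lever stops half-way, at about 0.45.
- ball_centre (a point): Centre of the lever's black ball, 34 mm in diameter. Runs on an arc of 150 mm radius about point lever_pivot in the plane doser y = -210 mm: at rest at doser (-46, -210, 215) mm, at the lower stop (-100, -210, 88) mm. The 12 mm rod below it is cranked outward from a hub at y = -170 mm beside the housing (cheek at y = -105 mm).
- lever_pivot (a point): Point on the lever's hinge axis (parallel to the doser's y) in the plane of the ball's arc: doser (50, -210, 100) mm. At lever angle a the ball stands at pivot + 150 mm x (-cos(0.873 - a), 0, sin(0.873 - a)) in doser x, y, z.
- jigger_c: Double steel jigger, 44 mm in diameter, 80 mm tall, loose, standing upright under the nozzle on the doser's drip grid (26 mm above the worktop). Origin: centre of its underside. Stays where it is.
- condensed_tin: Tin with a green label, 57 mm in diameter, 72 mm tall, loose, at the doser's left front. Origin: centre of its underside. Bystander.
- kitchen_timer: White kitchen timer lying flat, 62 x 62 x 14 mm, loose, at the doser's right front. Origin: centre of its underside. Bystander.
- flavour_drops: Small amber dropper bottle, 33 mm in diameter, 102 mm tall, loose, beside the doser's left cheek. Origin: centre of its underside. Bystander.
- orange_jar: Small jar with an orange lid, 54 mm in diameter, 50 mm tall, loose, farther left. Origin: centre of its underside. Bystander.
- brown_spoon_0: Brown plastic tasting spoon, 183 x 42 x 12 mm, loose, lying to the right of the doser. Origin: centre of its underside. Bystander.

How it is judged (in metres and radians):
On the way, in this order (a step that is already met when the one before it is completed fails the run):
1. the size grip stands at the large stop, dropped into its latch (y of grip_top in the frame of doser above 0.025 m and z of grip_top in the frame of doser below 0.234 m), for 0.2 s.
2. with the size still latched at large, the lever is pulled to its lower stop (beyond 0.90 rad) and kept there for 0.3 s (all of step 1 and value of joint dose_lever above 0.9 rad), for 0.3 s.
At the end, for the whole second after the job is handed in: The size grip is latched at the large stop (grip top within 3 mm of its let-down height, at doser y above +25 mm), the lever is back at rest (within 0.06 rad) and still, and the jigger stands upright (all of step 1 and value of joint dose_lever below 0.06 rad and velocity of joint dose_lever between -0.1 and 0.1 rad/s and angle between jigger_c's own z axis and vertical below 0.15 rad); the robot touches nothing.
It fails at once if the size slide is rammed or forced: more than 60 N between it and the stop, the gate or the lever works (contact force between size_slide and doser above 60 N).
It fails at once if the lever flies back: faster than 2 rad/s (0.3 m/s at the ball) (velocity of joint dose_lever below -2 rad/s).
It fails at once if the jigger is moved by more than 15 mm or tipped (distance of jigger_c from where it was at the start of the episode above 0.015 m or angle between jigger_c's own z axis and vertical above 0.4 rad).
It fails at once if a bystander (tin, timer, dropper bottle, jar, spoon) is moved by more than 20 mm (distance of any of condensed_tin, kitchen_timer, flavour_drops, orange_jar, brown_spoon_0 from where it was at the start of the episode above 0.02 m).
It also fails if it takes over 58 s, if anything falls off the work surface, if the arm or the gripper's body presses on something with over 40 N, if the wrist force passes 120 N, or if a joint passes its speed limit or range.

## Working session

There is one attempt and no reset: what is moved stays moved. The work goes in short steps, Python scripts to look and compute and a tool call to move; the robot and the scene stay as the last step left them, time stands still between calls to the robot, and variables do not carry over. Pictures are saved under pics/ and viewed, at most 10 in all, crops included, and the job is handed in when it is done.

```bash
ls; mkdir -p pics
```

Run:
```python
from station import r
import cv2,numpy as np
for n in("scene","top"):
    c=r.capture(n); cv2.imwrite(f"pics/{n}0.png",c["pixels"][:,:,::-1]); np.savez(f"{n}0.npz",**c)
    print(n,c["K"],np.round(c["world_from_camera"],3))
print(r.sense())
```

```text
pics
station.py
scene [[580.55919092   0.         313.38379803]
 [  0.         580.55919092 231.70419995]
 [  0.           0.           1.        ]] [[-0.75   0.286 -0.596 -0.255]
 [-0.661 -0.311  0.683  1.149]
 [ 0.01   0.906  0.423  0.687]
 [ 0.     0.     0.     1.   ]]
top [[533.21033073   0.         316.86121832]
 [  0.         533.21033073 235.89809806]
 [  0.           0.           1.        ]] [[ 0.022  0.996 -0.091  0.43 ]
 [-0.999  0.02  -0.032  0.253]
 [-0.03   0.091  0.995  1.166]
 [ 0.     0.     0.     1.   ]]
{'time_s': 0.1, 'joints': array([-5.84091028e+01,  2.20869882e+01,  3.90373967e-01, -2.44862438e-02,
       -6.84125008e+01, -1.48169057e+01]), 'joint_velocities': array([ 0.0007379 , -0.13739066,  0.16938236,  0.09561935, -0.04591262,
        0.03430169]), 'effort': array([-4.39349296e-04, -3.91689599e+01,  1.87934393e+01,  4.23189461e+00,
        1.34691692e-02, -6.70562349e-05]), 'tcp_pos': array([ 0.18022909, -0.59786298,  0.20068342]), 'ee_rot': array([[-9.57496041e-01, -2.88445656e-01, -6.59112770e-04],
       [-2.88446390e-01,  9.57494298e-01,  1.83034583e-03],
       [ 1.03141417e-04,  1.94266758e-03, -9.99998108e-01]]), 'wrist_force': array([-0.48546637,  0.14526987,  0.14067412]), 'moment': array([-0.02628569,  0.02984459,  0.0112941 ]), 'gripper_force': 0.0, 'gripper_width': 1.0000547424664363}
```

View pics/scene0.png

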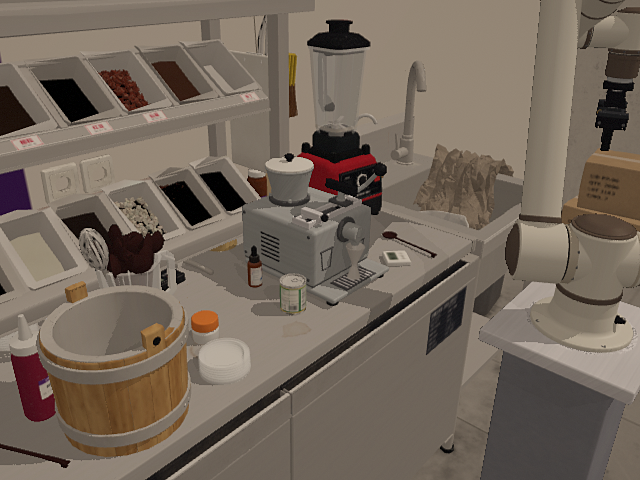

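View pics/top0.png

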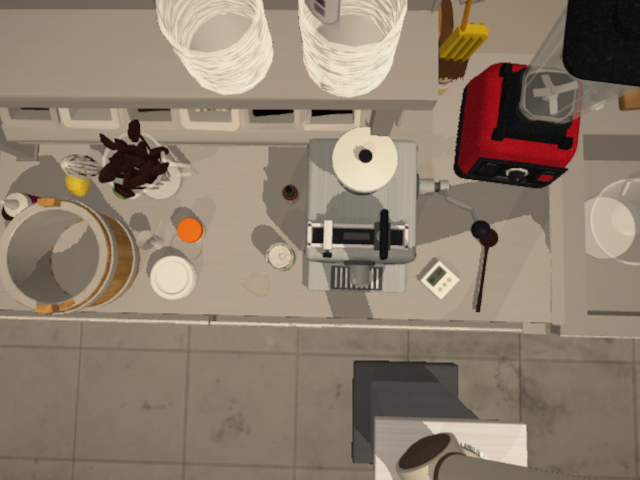

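The scene view shows the doser at about (310,235). In the top view the housing spans (307–416, 140–292), with the black grip bar at (384,233), the stop at (327,235), the ball at (480,229) and the hopper at (365,160).

Create h.py:
```python
import numpy as np,cv2
def cloud(c):
    z=c["z_map"];K=c["K"];v,u=np.indices(z.shape)
    p=np.stack([(u-K[0,2])*z/K[0,0],-(v-K[1,2])*z/K[1,1],-z],-1)
    M=c["world_from_camera"];w=p@M[:3,:3].T+M[:3,3];w[z<=0]=np.nan
    return w
def ray(c,u,v,h):
    K=c["K"];M=c["world_from_camera"];d=M[:3,:3]@[(u-K[0,2])/K[0,0],-(v-K[1,2])/K[1,1],-1]
    return M[:3,3]+d*(h-M[2,3])/d[2]
def raydir(c,u,v):
    K=c["K"];M=c["world_from_camera"];d=M[:3,:3]@[(u-K[0,2])/K[0,0],-(v-K[1,2])/K[1,1],-1]
    return M[:3,3],d/np.linalg.norm(d)
def tri(a,b):
    (o,d),(p,e)=a,b;s=np.linalg.lstsq(np.c_[d,-e],p-o,rcond=None)[0]
    q,w=o+s[0]*d,p+s[1]*e;return (q+w)/2,np.linalg.norm(q-w)
def blobs(m,amin=15):
    n,l,s,ce=cv2.connectedComponentsWithStats(m.astype(np.uint8));return [(l==i,s[i],ce[i]) for i in range(1,n) if s[i,4]>=amin]
```

Run:
```python
from h import *
t=dict(np.load("top0.npz"));s=dict(np.load("scene0.npz"))
W=cloud(t);P=t["pixels"].astype(int);Z=W[...,2]
def box(a,b,c,d):
    m=np.zeros(Z.shape,bool);m[b:d,a:c]=1;return m
B=box(290,120,430,300)
deck=B&(abs(Z-.165)<.006)
for m,st,ce in blobs(deck,200):
    q=W[m][:,:2];hull=cv2.minAreaRect(q.astype(np.float32));print("deck",st,hull,np.median(Z[m]))
dark=P.max(2)<60
for nm,bx in(("grip",box(370,200,400,265)),("ball",box(465,215,496,245)),("knob",box(350,140,380,170)),("stop",box(300,210,345,260))):
    for m,st,ce in blobs(bx&dark,20):
        q=W[m];print(nm,st,ce,np.nanmedian(q,0),np.nanmax(q[:,2]),cv2.minAreaRect(q[:,:2].astype(np.float32)))
hop=B&(Z>.235)&(Z<.29)
for m,st,ce in blobs(hop,20): print("high",st,ce,np.nanmedian(W[m],0))
# scene cam dark blobs
Ws=cloud(s);Ps=s["pixels"].astype(int)
for m,st,ce in blobs((Ps.max(2)<60)&(Ws[...,2]>.15)&(Ws[...,2]<.30)&(Ws[...,0]>.4),10): print("sc",st,ce,np.nanmedian(Ws[m],0),np.nanmin(Ws[m],0),np.nanmax(Ws[m],0))
# shelf
print("shelf row",[(v,np.round(W[v,365],3)) for v in (20,60,95,104,110,120)])
im=cv2.resize(t["pixels"][120:310,290:510],None,fx=3,fy=3,interpolation=2);cv2.imwrite("pics/topc.png",im[:,:,::-1])
im=cv2.resize(s["pixels"][150:310,230:430],None,fx=3.6,fy=3.6,interpolation=2);cv2.imwrite("pics/scc.png",im[:,:,::-1])
```

```text
deck [ 305  138  112  134 7236] ((0.5844814777374268, 0.20342294871807098), (0.2085847556591034, 0.25461238622665405), 89.63800048828125) 0.1648802231332711
deck [332 227  42  17 510] ((0.5237053036689758, 0.21771922707557678), (0.0777144581079483, 0.030678292736411095), 89.71775817871094) 0.16623714245578003
deck [390 229  14  16 215] ((0.523257315158844, 0.13537928462028503), (0.028738345950841904, 0.024255068972706795), 0.729209303855896) 0.16645641863614646
grip [370 209  30  51 724] [384.51243094 235.41160221] [0.52130168 0.16443768 0.22662986] 0.23573050180551713 ((0.5210509896278381, 0.1642061322927475), (0.07160457968711853, 0.053927794098854065), 37.93792724609375)
ball [471 221  25  24 432] [483.51851852 232.69444444] [ 0.53445827 -0.01176507  0.22309168] 0.23396331763065104 ((0.5380734801292419, -0.042648181319236755), (0.03320163115859032, 0.10768833011388779), 4.9217915534973145)
knob [359 150  13  12 126] [365.0952381 155.5      ] [0.64975931 0.20255234 0.27696674] 0.28044922099706504 ((0.6497834324836731, 0.20264215767383575), (0.019554462283849716, 0.02079428732395172
[... 2704 characters left out ...]
7  13  83] [345.38554217 221.65060241] [0.46959164 0.21010814 0.15960888] [0.46438655 0.18059727 0.15024884] [0.47769563 0.23384441 0.17101927]
sc [306 219   6   3  11] [308.36363636 219.54545455] [0.529088   0.26494701 0.16497232] [0.49995536 0.25903073 0.16381146] [0.53692774 0.30492036 0.18354227]
sc [ 105  224   60   55 1989] [131.56762192 250.7486174 ] [0.63439103 0.64558723 0.19403047] [0.58336271 0.57134311 0.15167898] [0.72812399 0.70007911 0.23119851]
shelf row [(20, array([0.634, 0.232, 0.772])), (60, array([0.63 , 0.228, 0.708])), (95, array([0.629, 0.223, 0.622])), (104, array([0.625, 0.222, 0.606])), (110, array([ 0.823,  0.188, -0.004])), (120, array([ 0.799,  0.188, -0.001]))]
```

View pics/topc.png

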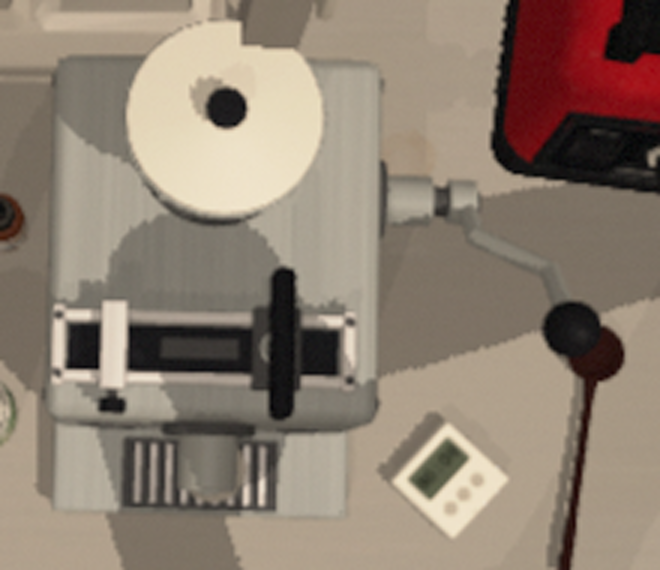

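View pics/scc.png

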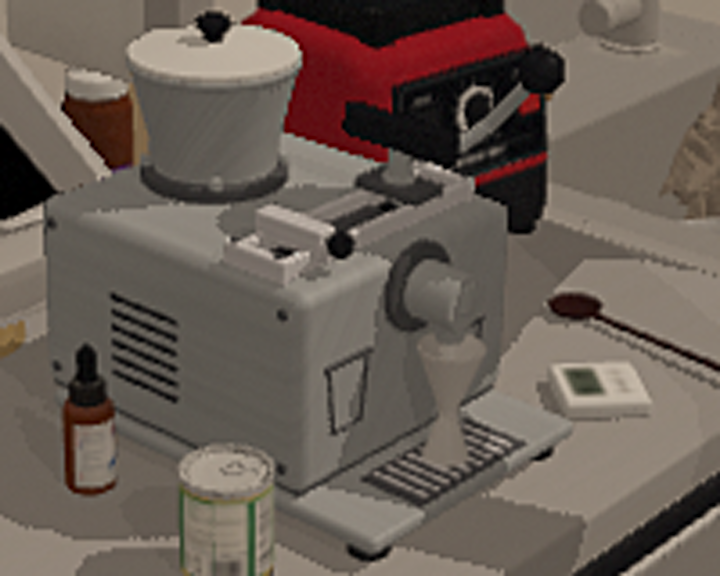

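The top crop shows the grip's bar centre at (384,234), the stop block at (328,234), the ball at (481,229), and the spoon bowl just in front of it. The scene crop shows the ball at full-image (381,169), the knob at (289,157), and the jigger under the nozzle. Next I triangulate these.

Run:
```python
from h import *
t=dict(np.load("top0.npz"));s=dict(np.load("scene0.npz"))
for n,c in(("t",t),("s",s)):
    b,bx=(1.0,(466,216,496,244)) if n=="t" else (1,(368,156,394,184))
    P=c["pixels"][bx[1]:bx[3],bx[0]:bx[2]].astype(int);m=(P[...,0]<50)&(P[...,0]-P[...,2]<12)
    B=max(blobs(cv2.morphologyEx(m.astype(np.uint8),cv2.MORPH_OPEN,np.ones((5,5),np.uint8)),20),key=lambda x:x[1][4])
    y,x=np.nonzero(B[0]);print(n,cv2.minEnclosingCircle(np.c_[x,y].astype(np.float32)),B[2]+[bx[0],bx[1]],B[1])
def cr(u,v):return u/3+290-.33,v/3+120-.33
def cs(u,v):return u/3.6+230-.36,v/3.6+150-.36
print("ball",tri(raydir(t,*cr(573,328)),raydir(s,*cs(543,68))))
print("knob",tri(raydir(t,365.1,155.5),raydir(s,288.7,156.8)))
print("clamp",tri(raydir(t,326.5,254.3),raydir(s,*cs(342,243))))
W=cloud(t);Z=W[...,2]
g=(np.abs(Z-.2305)<.006);g[:,:376]=0;g[:,394:]=0;g[:205]=0;g[262:]=0
q=W[g];print("grip",q.mean(0),cv2.minAreaRect(q[:,:2].astype(np.float32)),np.median(q[:,2]))
# stereo for grip: rearmost end top in scene & nearest; bar ends
k=(np.abs(Z-.191)<.005);k[:,:312]=0;k[:,345:]=0;k[:208]=0;k[250:]=0
q=W[k];print("stop",q.mean(0),cv2.minAreaRect(q[:,:2].astype(np.float32)))
d=(abs(Z-.165)<.004);d[:,:295]=0;d[:,430:]=0;d[:130]=0;d[300:]=0
for v in (190,200,210,265):
    u=np.nonzero(d[v])[0];print(v,W[v,u.min()].round(4),W[v,u.max()].round(4))
for uv in((60,312),(60,378),(349,317),(349,380)):print("rail",ray(t,*cr(*uv),.178).round(4))
```

```text
t ((14.199386596679688, 13.230061531066895), 9.226332664489746) [480.27272727 229.39015152] [  6   5  18  18 264]
s ((11.757425308227539, 12.915842056274414), 6.962984561920166) [379.75182482 169.40145985] [  6   8  13  12 137]
ball (array([ 0.53439154, -0.00833441,  0.21516706]), np.float64(0.0014070729261164033))
knob (array([0.65140582, 0.20183243, 0.26922507]), np.float64(0.0004912116313739079))
clamp (array([0.48545173, 0.26508445, 0.18410757]), np.float64(0.0015497009024737743))
grip [0.52226868 0.16555332 0.22995354] ((0.5225118398666382, 0.16544444859027863), (0.01451973244547844, 0.0869690477848053), 89.2855453491211) 0.23017073200052873
stop [0.5225741  0.26526166 0.19077884] ((0.5222565531730652, 0.26534613966941833), (0.053626880049705505, 0.014777016825973988), 1.1321625709533691)
190 [0.6095 0.3056 0.1612] [0.6128 0.1006 0.1625]
200 [0.5897 0.305  0.1647] [0.5937 0.1005 0.1621]
210 [0.5708 0.3047 0.1624] [0.574  0.1047 0.1657]
265 [0.4685 0.2026 0.163 ] [0.4685 0.2026 0.163 ]
rail [0.543  0.2982 0.178 ]
rail [0.5018 0.2973 0.178 ]
rail [0.5433 0.1192 0.178 ]
rail [0.5042 0.119  0.178 ]
```

Pose estimate in world coordinates:
- Doser origin is about (0.582, 0.203) with yaw near 0. Triangulated heights check out: ball 0.215, grip top 0.230.
- Grip is at (0.5225, 0.1655), which is doser y = −37.5 mm.
- The carriage should meet the stop with the grip at about world y = 0.242.

Create d.py:
```python
import sys,numpy as np
from scipy.spatial.transform import Rotation as R
from station import r
s=r.sense();p,M=s["tcp_pos"],s["ee_rot"]
T=np.array([[-1,0,0],[0,1,0],[0,0,-1.]])
t=np.array([float(a) for a in sys.argv[1:4]])
print("tool shift",(M.T@(t-p)).round(4),"rot",np.degrees(R.from_matrix(M.T@T).as_rotvec()).round(2))
```

```bash
python3 d.py 0.38 -0.20 0.33
```

```text
tool shift [-0.306   0.3236 -0.1287] rot [ 0.11 -0.02 16.76]
```

The manual's scale: shifts go in shares of 50 cm and turns go in shares of 60 degrees. Converting my numbers, 0.275 m is 0.55, -0.26 m is -0.52, 16.7 degrees is 0.2783.

Call:
creep_tool --ticks '[[[1, -0.06, 0.06, -0.06, 0, 0, 0.0667], [1, -0.13, 0.13, -0.1, 0, 0, 0.1333], [1, -0.2, 0.2, -0.13, 0, 0, 0.2], [1, -0.27, 0.27, -0.16, 0, 0, 0.2783], [1, -0.34, 0.34, -0.18, 0, 0, 0.2783], [1, -0.4, 0.41, -0.2, 0, 0, 0.2783], [1, -0.46, 0.48, -0.22, 0, 0, 0.2783], [1, -0.52, 0.55, -0.24, 0, 0, 0.2783]]]'

```text
time_s: 0.9
tcp_pos: [0.3498, -0.2587, 0.3217]
ee_rot: [[-1.0, -0.001, -0.0], [-0.001, 1.0, 0.0], [0.0, 0.0, -1.0]]
wrist_force: [1.1, -0.4, 0.8]
gripper_width: 0.998
gripper_force: 0.0
```

```bash
python3 d.py 0.5225 0.1655 0.29
```

```text
tool shift [-0.1731  0.424   0.0318] rot [ 0.02 -0.    0.06]
```

In the tool's units: 0.34 m is 0.68, 0.305 m is 0.61.

Call:
creep_tool --ticks '[[[1, -0.03, 0.08, 0, 0, 0, 0], [1, -0.066, 0.17, 0, 0, 0, 0], [1, -0.1, 0.26, 0, 0, 0, 0], [1, -0.14, 0.35, 0, 0, 0, 0], [1, -0.176, 0.44, 0, 0, 0, 0], [1, -0.212, 0.53, 0, 0, 0, 0], [1, -0.248, 0.61, 0, 0, 0, 0], [1, -0.28, 0.68, 0, 0, 0, 0]]]'

```text
time_s: 1.7
tcp_pos: [0.4894, 0.0818, 0.3211]
ee_rot: [[-1.0, -0.003, -0.001], [-0.003, 1.0, 0.0], [0.001, 0.0, -1.0]]
wrist_force: [-0.6, -0.6, -0.4]
gripper_width: 1.002
gripper_force: 0.0
```

Call:
creep_tool --ticks '[[[1, -0.036, 0.09, 0, 0, 0, 0], [1, -0.066, 0.166, 0.04, 0, 0, 0], [1, -0.066, 0.166, 0.06, 0, 0, 0], [1, -0.066, 0.166, 0.06, 0, 0, 0]]]'

```text
time_s: 2.1
tcp_pos: [0.521, 0.1629, 0.2886]
ee_rot: [[-1.0, -0.003, -0.006], [-0.003, 1.0, -0.003], [0.006, -0.003, -1.0]]
wrist_force: [-0.2, 0.1, -0.1]
gripper_width: 1.002
gripper_force: 0.0
```

```bash
python3 d.py 0.5225 0.1655 0.204
```

Run:
```python
from station import r
import cv2,numpy as np
a=r.capture("scene")["pixels"][60:300,200:460]; b=r.capture("top")["pixels"][130:300,290:450]
cv2.imwrite("pics/c1.png",np.hstack([cv2.resize(a,(400,370)),cv2.resize(b,(390,370))])[:,:,::-1])
```

```text
tool shift [-0.002   0.0029  0.0846] rot [-0.16 -0.32  0.15]
```

View pics/c1.png

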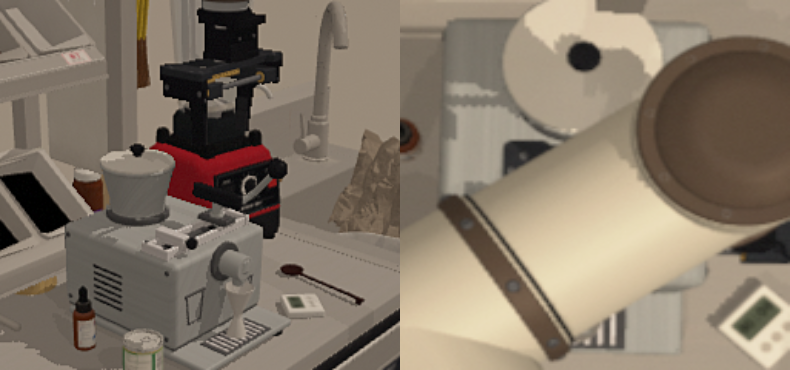

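The left panel shows the open gripper above the grip bar at (235,190), with its long body along the closing direction and clear of the hopper. Descend and close.

In the tool's units: 0.085 m is 0.17, 0.08 m is 0.16.

Call:
creep_tool --ticks '[[[1, -0.004, 0.006, 0.06, 0, 0, 0], [1, -0.004, 0.006, 0.12, 0, 0, 0], [1, -0.004, 0.006, 0.16, 0, 0, 0], [1, -0.004, 0.006, 0.17, 0, 0, 0], [1, -0.004, 0.006, 0.17, 0, 0, 0]]]'

```text
time_s: 2.7
tcp_pos: [0.5244, 0.1648, 0.2074]
ee_rot: [[-1.0, -0.0, 0.001], [-0.0, 1.0, -0.0], [-0.001, -0.0, -1.0]]
wrist_force: [-0.2, 0.2, -0.3]
gripper_width: 1.002
gripper_force: 0.0
```

Call:
creep_tool --ticks '[[[0.1, 0, 0, 0, 0, 0, 0], [0.1, 0, 0, 0, 0, 0, 0], [0.1, 0, 0, 0, 0, 0, 0], [0.1, 0, 0, 0, 0, 0, 0], [0.1, 0, 0, 0, 0, 0, 0], [0.1, 0, 0, 0, 0, 0, 0], [0.1, 0, 0, 0, 0, 0, 0], [0.1, 0, 0, 0, 0, 0, 0]]]'

```text
time_s: 3.5
tcp_pos: [0.5241, 0.1656, 0.2065]
ee_rot: [[-1.0, -0.001, -0.0], [-0.001, 1.0, -0.0], [0.0, -0.0, -1.0]]
wrist_force: [-0.2, 0.3, 0.3]
gripper_width: 0.349
gripper_force: 0.0
```

```bash
python3 -c "
from station import r;s=r.sense();print(s['tcp_pos'],s['wrist_force'])"
```

```text
[0.52413692 0.16562758 0.2064654 ] [-0.23002395  0.34260217  0.25357035]
```

In the tool's units: 0.003 m is 0.006.

Call:
creep_tool --ticks '[[[0.1, 0, 0, 0.006, 0, 0, 0], [0.1, 0, 0, 0.006, 0, 0, 0], [0.1, 0, 0, 0.006, 0, 0, 0], [0.1, 0, 0, 0.006, 0, 0, 0], [0.1, 0, 0, 0.006, 0, 0, 0], [0.1, 0, 0, 0.006, 0, 0, 0]]]'

```text
time_s: 4.1
tcp_pos: [0.5239, 0.1655, 0.203]
ee_rot: [[-1.0, -0.001, -0.001], [-0.001, 1.0, -0.0], [0.001, -0.0, -1.0]]
wrist_force: [-0.6, 0.2, -3.0]
gripper_width: 0.155
gripper_force: 30.0
```

In the tool's units: -0.011 m is -0.022, -0.008 m is -0.016.

Call:
creep_tool --ticks '[[[0.1, 0, 0, -0.008, 0, 0, 0], [0.1, 0, 0, -0.016, 0, 0, 0], [0.1, 0, 0, -0.022, 0, 0, 0], [0.1, 0, 0, -0.022, 0, 0, 0], [0.1, 0, 0, -0.022, 0, 0, 0]]]'

```text
time_s: 4.6
tcp_pos: [0.5238, 0.1655, 0.2141]
ee_rot: [[-1.0, -0.001, -0.001], [-0.001, 1.0, -0.0], [0.001, -0.0, -1.0]]
wrist_force: [1.2, 0.1, -8.1]
gripper_width: 0.153
gripper_force: 30.0
```

In the tool's units: 0.054 m is 0.108, 0.048 m is 0.096.

Call:
creep_tool --ticks '[[[0.1, 0, 0.012, 0, 0, 0, 0], [0.1, 0, 0.026, 0, 0, 0, 0], [0.1, 0, 0.04, 0, 0, 0, 0], [0.1, 0, 0.054, 0, 0, 0, 0], [0.1, 0, 0.068, 0, 0, 0, 0], [0.1, 0, 0.082, 0, 0, 0, 0], [0.1, 0, 0.096, 0, 0, 0, 0], [0.1, 0, 0.108, 0, 0, 0, 0]]]'

```text
time_s: 5.4
tcp_pos: [0.5242, 0.2203, 0.2145]
ee_rot: [[-1.0, -0.002, 0.0], [-0.002, 1.0, 0.0], [-0.0, 0.0, -1.0]]
wrist_force: [2.0, -1.6, -7.2]
gripper_width: 0.152
gripper_force: 30.0
```

Call:
creep_tool --ticks '[[[0.1, 0, 0.006, 0, 0, 0, 0], [0.1, 0, 0.012, 0, 0, 0, 0], [0.1, 0, 0.018, 0, 0, 0, 0], [0.1, 0, 0.022, 0, 0, 0, 0], [0.1, 0, 0.022, 0, 0, 0, 0]]]'

```text
time_s: 5.9
tcp_pos: [0.5242, 0.231, 0.2146]
ee_rot: [[-1.0, -0.001, 0.0], [-0.001, 1.0, 0.001], [-0.0, 0.001, -1.0]]
wrist_force: [2.7, -0.3, -7.8]
gripper_width: 0.153
gripper_force: 30.0
```

Now slow feeling steps toward the stop.

In the tool's units: 0.006 m is 0.012, 0.004 m is 0.008.

Call:
creep_tool --ticks '[[[0.1, 0, 0.004, 0, 0, 0, 0], [0.1, 0, 0.008, 0, 0, 0, 0], [0.1, 0, 0.012, 0, 0, 0, 0], [0.1, 0, 0.012, 0, 0, 0, 0]]]'

```text
time_s: 6.3
tcp_pos: [0.5242, 0.237, 0.2146]
ee_rot: [[-1.0, -0.002, 0.001], [-0.002, 1.0, 0.0], [-0.001, 0.0, -1.0]]
wrist_force: [2.5, -1.6, -7.7]
gripper_width: 0.151
gripper_force: 30.0
```

Call:
creep_tool --ticks '[[[0.1, 0, 0.002, 0, 0, 0, 0], [0.1, 0, 0.004, 0, 0, 0, 0], [0.1, 0, 0.004, 0, 0, 0, 0]]]'

```text
time_s: 6.6
tcp_pos: [0.5242, 0.2388, 0.2146]
ee_rot: [[-1.0, -0.001, 0.0], [-0.001, 1.0, 0.0], [-0.0, 0.0, -1.0]]
wrist_force: [3.7, -2.0, -7.9]
gripper_width: 0.153
gripper_force: 30.0
```

In the tool's units: 0.002 m is 0.004, 0.001 m is 0.002.

Call:
creep_tool --ticks '[[[0.1, 0, 0.002, 0, 0, 0, 0], [0.1, 0, 0.004, 0, 0, 0, 0], [0.1, 0, 0.004, 0, 0, 0, 0]]]'

```text
time_s: 6.9
tcp_pos: [0.5242, 0.2408, 0.2146]
ee_rot: [[-1.0, -0.001, 0.0], [-0.001, 1.0, 0.0], [-0.0, 0.0, -1.0]]
wrist_force: [3.2, -1.4, -7.5]
gripper_width: 0.157
gripper_force: 30.0
```

In the tool's units: 0.0015 m is 0.003, 0.001 m is 0.002.

Call:
creep_tool --ticks '[[[0.1, 0, 0.002, 0, 0, 0, 0], [0.1, 0, 0.003, 0, 0, 0, 0], [0.1, 0, 0.003, 0, 0, 0, 0]]]'

```text
time_s: 7.2
tcp_pos: [0.5242, 0.2423, 0.2146]
ee_rot: [[-1.0, -0.001, 0.0], [-0.001, 1.0, 0.0], [-0.0, 0.0, -1.0]]
wrist_force: [3.7, -1.1, -7.1]
gripper_width: 0.152
gripper_force: 30.0
```

In the tool's units: 0.0015 m is 0.003, 0.001 m is 0.002.

Call:
creep_tool --ticks '[[[0.1, 0, 0.002, 0, 0, 0, 0], [0.1, 0, 0.003, 0, 0, 0, 0], [0.1, 0, 0.003, 0, 0, 0, 0]]]'

```text
time_s: 7.5
tcp_pos: [0.5242, 0.2429, 0.2145]
ee_rot: [[-1.0, -0.001, -0.0], [-0.001, 1.0, -0.002], [0.0, -0.002, -1.0]]
wrist_force: [4.8, -3.5, -7.6]
gripper_width: 0.154
gripper_force: 30.0
```

In the tool's units: 0.001 m is 0.002, 0.0005 m is 0.001.

Call:
creep_tool --ticks '[[[0.1, 0, 0.001, 0, 0, 0, 0], [0.1, 0, 0.002, 0, 0, 0, 0], [0.1, 0, 0.002, 0, 0, 0, 0]]]'

```text
time_s: 7.8
tcp_pos: [0.5241, 0.243, 0.2145]
ee_rot: [[-1.0, -0.001, -0.001], [-0.001, 1.0, -0.003], [0.001, -0.003, -1.0]]
wrist_force: [6.6, -5.9, -8.5]
gripper_width: 0.152
gripper_force: 30.0
```

Contact: the arm stalls at y = 0.243 with force rising to 6 N, as predicted. Lower the grip into the notch.

In the tool's units: 0.011 m is 0.022, 0.009 m is 0.018.

Call:
creep_tool --ticks '[[[0.1, 0, 0, 0.006, 0, 0, 0], [0.1, 0, 0, 0.012, 0, 0, 0], [0.1, 0, 0, 0.018, 0, 0, 0], [0.1, 0, 0, 0.022, 0, 0, 0], [0.1, 0, 0, 0.022, 0, 0, 0]]]'

```text
time_s: 8.3
tcp_pos: [0.5242, 0.2429, 0.204]
ee_rot: [[-1.0, -0.001, -0.0], [-0.001, 1.0, -0.003], [0.0, -0.003, -1.0]]
wrist_force: [4.1, -5.6, -5.0]
gripper_width: 0.157
gripper_force: 30.0
```

Call:
creep_tool --ticks '[[[0.7, 0, 0, 0, 0, 0, 0], [0.7, 0, 0, 0, 0, 0, 0], [0.7, 0, 0, 0, 0, 0, 0], [0.7, 0, 0, 0, 0, 0, 0], [0.7, 0, 0, 0, 0, 0, 0], [0.7, 0, 0, 0, 0, 0, 0], [0.7, 0, 0, 0, 0, 0, 0]]]'

```text
time_s: 9.0
tcp_pos: [0.524, 0.2447, 0.2036]
ee_rot: [[-1.0, -0.001, 0.0], [-0.001, 1.0, 0.0], [-0.0, 0.0, -1.0]]
wrist_force: [0.3, -0.4, -0.2]
gripper_width: 0.671
gripper_force: 0.0
```

Call:
creep_tool --ticks '[[[0.7, 0, 0, -0.06, 0, 0, 0], [0.7, 0, 0, -0.14, 0, 0, 0], [0.7, 0, 0, -0.2, 0, 0, 0], [1, 0.02, -0.06, -0.22, 0, 0, 0], [1, 0.02, -0.16, -0.22, 0, 0, 0], [1, 0.02, -0.26, -0.22, 0, 0, 0], [1, 0.02, -0.34, -0.22, 0, 0, 0], [1, 0.02, -0.4, -0.22, 0, 0, 0]]]'

```text
time_s: 9.8
tcp_pos: [0.5138, 0.0424, 0.3139]
ee_rot: [[-1.0, -0.0, 0.0], [-0.0, 1.0, 0.0], [-0.0, 0.0, -1.0]]
wrist_force: [0.2, 0.5, 0.4]
gripper_width: 0.984
gripper_force: 0.0
```

Run:
```python
from h import *
from station import r
s=r.capture("scene");cv2.imwrite("pics/c2.png",cv2.resize(s["pixels"][150:310,230:430],None,fx=3.6,fy=3.6)[:,:,::-1])
W=cloud(s);t=r.capture("top");V=cloud(t)
for n,w in(("s",W),("t",V)):
    m=(abs(w[...,2]-.228)<.012)&(abs(w[...,0]-.522)<.05)&(abs(w[...,1]-.243)<.02);q=w[m];print(n,len(q),np.median(q,0) if len(q) else 0,np.sort(q[:,2])[-30:].round(4)[::5])
```

```text
s 262 [0.51619151 0.24761309 0.22500343] [0.2299 0.2301 0.2304 0.2306 0.2308 0.2312]
t 279 [0.53563034 0.24236025 0.23003109] [0.2325 0.2327 0.233  0.2333 0.2337 0.2345]
```

View pics/c2.png

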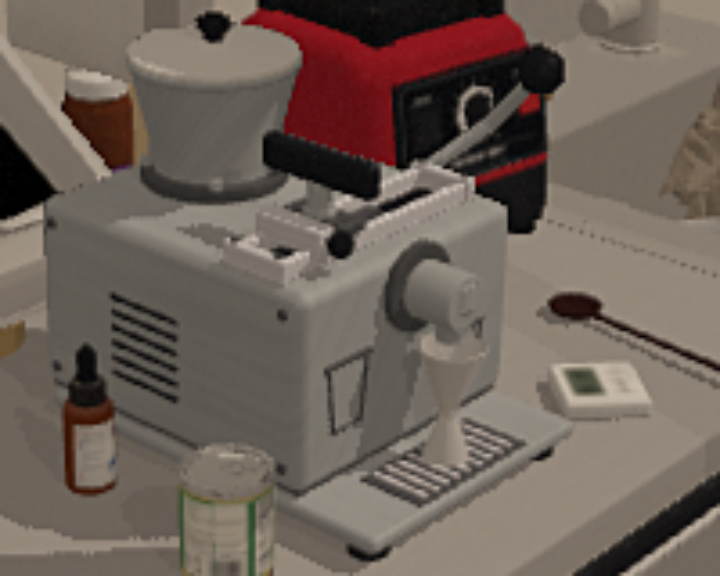

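The grip stands over the carriage against the stop at crop (325,165), its top at 0.230, so it is latched. The other objects look unmoved. Now the ball, with a 6° lean to keep the body off the cheek.

In the tool's units: 0.05 m is 0.1, -0.049 m is -0.098, -6 degrees is -0.1.

Call:
creep_tool --ticks '[[[1, -0.02, -0.05, 0, -0.05, 0, 0], [1, -0.042, -0.098, 0, -0.1, 0, 0], [1, -0.042, -0.098, 0.06, -0.1, 0, 0], [1, -0.042, -0.098, 0.1, -0.1, 0, 0], [1, -0.042, -0.098, 0.1, -0.1, 0, 0]]]'

```text
time_s: 10.4
tcp_pos: [0.5337, -0.0043, 0.2603]
ee_rot: [[-1.0, -0.0, -0.007], [-0.001, 0.995, 0.104], [0.007, 0.104, -0.995]]
wrist_force: [-0.4, -1.3, 0.0]
gripper_width: 1.0
gripper_force: 0.0
```

Run:
```python
from h import *
from station import r
s=r.capture("scene");cv2.imwrite("pics/c3.png",cv2.resize(s["pixels"][90:250,280:480],None,fx=3.6,fy=3.6)[:,:,::-1])
```

```text
(no output)
```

View pics/c3.png

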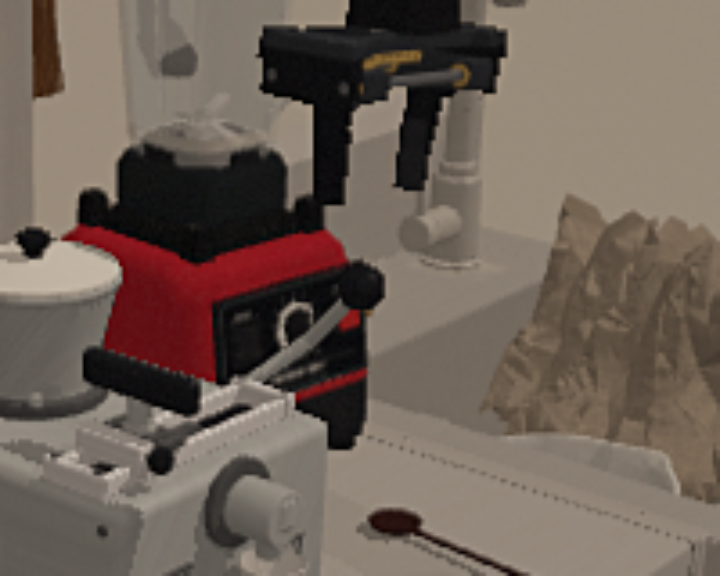

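The open fingers (pixels (332,200) and (412,185)) straddle the ball at (362,287) in y. Descend and close.

In the tool's units: 0.058 m is 0.116, 0.045 m is 0.09.

Call:
creep_tool --ticks '[[[1, -0.002, -0.016, 0.04, 0, 0, 0], [1, -0.002, -0.016, 0.09, 0, 0, 0], [1, -0.002, -0.016, 0.116, 0, 0, 0], [0.2, -0.002, -0.016, 0.116, 0, 0, 0], [0.2, -0.002, -0.016, 0.116, 0, 0, 0], [0.2, -0.002, -0.016, 0.116, 0, 0, 0], [0.2, -0.002, -0.016, 0.116, 0, 0, 0], [0.2, -0.002, -0.016, 0.116, 0, 0, 0]]]'

```text
time_s: 11.25
tcp_pos: [0.5367, -0.0062, 0.2058]
ee_rot: [[-1.0, -0.002, 0.001], [-0.001, 0.995, 0.105], [-0.001, 0.105, -0.995]]
wrist_force: [0.5, -0.9, 0.0]
gripper_width: 0.627
gripper_force: 0.0
```

Call:
creep_tool --ticks '[[[0.2, 0, 0, 0, 0, 0, 0], [0.2, 0, 0, 0, 0, 0, 0], [0.2, 0, 0, 0, 0, 0, 0], [0.2, 0, 0, 0, 0, 0, 0], [0.2, 0, 0, 0, 0, 0, 0], [0.2, 0, 0, 0, 0, 0, 0]]]'

```text
time_s: 11.85
tcp_pos: [0.5367, -0.0054, 0.2066]
ee_rot: [[-1.0, -0.002, 0.001], [-0.002, 0.994, 0.106], [-0.001, 0.106, -0.994]]
wrist_force: [-3.0, 4.6, 7.6]
gripper_width: 0.212
gripper_force: 10.2
```

Run:
```python
from h import *
from station import r
s=r.capture("scene");t=r.capture("top")
a=cv2.resize(s["pixels"][110:220,320:440],(480,440));b=cv2.resize(t["pixels"][170:270,430:510],(300,375))
b=np.vstack([b,np.zeros((65,300,3),np.uint8)])
cv2.imwrite("pics/c4.png",np.hstack([a,b])[:,:,::-1]);x=r.sense();print(x['tcp_pos'],x['wrist_force'],x['gripper_force'])
```

```text
[ 0.53668554 -0.00536616  0.20680942] [-3.19784651  3.99677123  8.33058396] 10.874387472867966
```

View pics/c4.png

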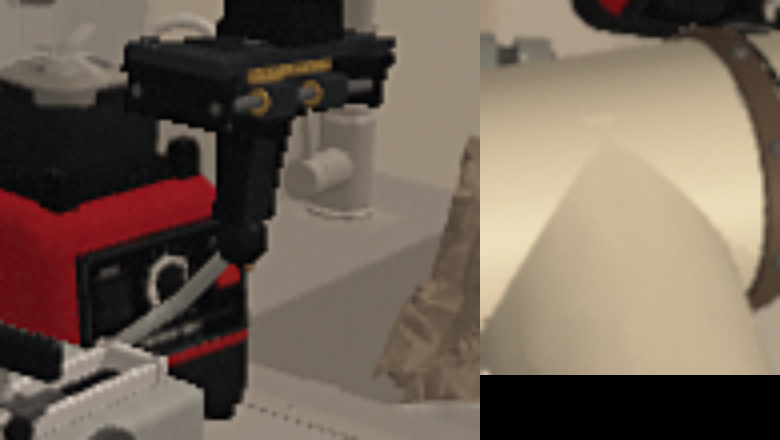

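The pads closed on the upper part of the ball: tips at z ≈ 0.207 with only 18 mm opening, so they slid over its top at pixel (245,243). Reopen, go lower so the grasp point is at the ball's centre, and close again.

Call:
creep_tool --ticks '[[[0.4, 0, 0, 0, 0, 0, 0], [0.5, 0, 0, 0, 0, 0, 0], [0.7, 0, 0, 0, 0, 0, 0], [0.7, 0, 0, 0, 0, 0, 0], [0.8, 0, 0, 0, 0, 0, 0], [0.8, 0, 0, 0, 0, 0, 0], [0.8, 0, 0, 0, 0, 0, 0], [0.8, 0, 0, 0, 0, 0, 0]]]'

```text
time_s: 12.75
tcp_pos: [0.5363, -0.0063, 0.2049]
ee_rot: [[-1.0, -0.001, -0.0], [-0.001, 0.995, 0.104], [0.0, 0.104, -0.995]]
wrist_force: [-0.4, 0.8, -0.5]
gripper_width: 0.779
gripper_force: 0.0
```

```bash
python3 -c "
from station import r
from h import *
s=r.capture('scene');W=cloud(s);P=s['pixels'].astype(int)
m=(P.max(2)<60)&(W[...,2]>.19)&(W[...,2]<.25)&(abs(W[...,0]-.53)<.04)&(abs(W[...,1]+.01)<.09)
q=W[m];print(len(q),np.median(q,0));
for b in blobs(m,8): print(b[1],b[2],W[b[0]].min(0),W[b[0]].max(0))"
```

```text
299 [0.52999269 0.00163261 0.22944804]
[386 152  10  12  97] [390.05154639 157.44329897] [ 0.52174319 -0.05757147  0.2213151 ] [ 0.54386351 -0.03825192  0.2499063 ]
[368 158  19  18 202] [377.09405941 167.11881188] [ 0.51325635 -0.01304079  0.20011762] [0.54972658 0.03973577 0.24970908]
```

In the tool's units: 0.012 m is 0.024, -0.001 m is -0.002.

Call:
creep_tool --ticks '[[[0.8, 0.002, -0.002, 0.012, 0, 0, 0], [0.8, 0.002, -0.002, 0.024, 0, 0, 0], [0.8, 0.002, -0.002, 0.024, 0, 0, 0], [0.1, 0.002, -0.002, 0.024, 0, 0, 0], [0.1, 0.002, -0.002, 0.024, 0, 0, 0], [0.1, 0.002, -0.002, 0.024, 0, 0, 0], [0.1, 0.002, -0.002, 0.024, 0, 0, 0], [0.1, 0.002, -0.002, 0.024, 0, 0, 0]]]'

```text
time_s: 13.6
tcp_pos: [0.5355, -0.0059, 0.1931]
ee_rot: [[-1.0, -0.001, 0.0], [-0.001, 0.994, 0.105], [-0.0, 0.105, -0.994]]
wrist_force: [-0.0, 5.0, 1.1]
gripper_width: 0.429
gripper_force: 3.2
```

Call:
creep_tool --ticks '[[[0.1, 0, 0, 0, 0, 0, 0], [0.1, 0, 0, 0, 0, 0, 0]]]'

```text
time_s: 13.8
tcp_pos: [0.5355, -0.0038, 0.1933]
ee_rot: [[-1.0, -0.002, 0.001], [-0.002, 0.994, 0.108], [-0.001, 0.108, -0.994]]
wrist_force: [-1.5, 7.3, 1.3]
gripper_width: 0.369
gripper_force: 30.0
```

Gripped the ball properly now: 32 mm opening, 30 N. Pull along the arc, checking force part-way.

In the tool's units: 0.0334 m is 0.0668, 0.0296 m is 0.0592.

Call:
creep_tool --ticks '[[[0.1, 0.011, 0.004, 0.01, 0, 0, 0], [0.1, 0.022, 0.002, 0.0202, 0, 0, 0], [0.1, 0.032, 0, 0.031, 0, 0, 0], [0.1, 0.0418, 0, 0.0426, 0, 0, 0], [0.1, 0.051, -0.002, 0.0544, 0, 0, 0], [0.1, 0.0592, -0.003, 0.0668, 0, 0, 0]]]'

```text
time_s: 14.4
tcp_pos: [0.5069, -0.0034, 0.1615]
ee_rot: [[-1.0, -0.003, 0.004], [-0.002, 0.994, 0.106], [-0.004, 0.106, -0.994]]
wrist_force: [-1.8, 1.9, 7.5]
gripper_width: 0.368
gripper_force: 30.0
```

In the tool's units: 0.078 m is 0.156, 0.07 m is 0.14.

Call:
creep_tool --ticks '[[[0.1, 0.015, -0.0028, 0.0258, 0, 0, 0], [0.1, 0.0274, -0.0056, 0.0532, 0, 0, 0], [0.1, 0.0368, -0.0086, 0.0814, 0, 0, 0], [0.1, 0.0436, -0.0116, 0.1104, 0, 0, 0], [0.1, 0.0472, -0.0148, 0.14, 0, 0, 0], [0.1, 0.0478, -0.0166, 0.156, 0, 0, 0]]]'

```text
time_s: 15.0
tcp_pos: [0.4822, -0.0032, 0.0818]
ee_rot: [[-1.0, -0.002, 0.001], [-0.002, 0.994, 0.106], [-0.002, 0.106, -0.994]]
wrist_force: [-3.0, 5.3, 9.3]
gripper_width: 0.371
gripper_force: 30.0
```

In the tool's units: 0.017 m is 0.034, 0.015 m is 0.03.

Call:
creep_tool --ticks '[[[0.1, 0, -0.0012, 0.01, 0, 0, 0], [0.1, 0, -0.002, 0.02, 0, 0, 0], [0.1, -0.001, -0.003, 0.03, 0, 0, 0], [0.1, -0.001, -0.0034, 0.034, 0, 0, 0], [0.1, -0.001, -0.0034, 0.034, 0, 0, 0]]]'

```text
time_s: 15.5
tcp_pos: [0.4827, -0.0031, 0.0651]
ee_rot: [[-1.0, -0.002, 0.001], [-0.002, 0.994, 0.106], [-0.001, 0.106, -0.994]]
wrist_force: [-3.0, 4.7, 7.8]
gripper_width: 0.369
gripper_force: 30.0
```

The manual's scale: shifts go in shares of 50 cm and turns go in shares of 60 degrees. Converting my numbers, 0.004 m is 0.008, 0.002 m is 0.004.

Call:
creep_tool --ticks '[[[0.1, -0.0006, -0.0004, 0.004, 0, 0, 0], [0.1, -0.0012, -0.0008, 0.008, 0, 0, 0], [0.1, -0.0012, -0.0008, 0.008, 0, 0, 0]]]'

```text
time_s: 15.8
tcp_pos: [0.4833, -0.0031, 0.0641]
ee_rot: [[-1.0, -0.004, 0.001], [-0.004, 0.994, 0.106], [-0.001, 0.106, -0.994]]
wrist_force: [-11.0, 4.2, 27.6]
gripper_width: 0.373
gripper_force: 30.0
```

Firmly at the lower stop: force jumped to 28 N with the arm stalled. Hold for 0.7 s, then ease back.

Call:
creep_tool --ticks '[[[0.1, 0, 0, 0, 0, 0, 0], [0.1, 0, 0, 0, 0, 0, 0], [0.1, 0, 0, 0, 0, 0, 0], [0.1, 0, 0, 0, 0, 0, 0], [0.1, 0, 0, 0, 0, 0, 0], [0.1, 0, 0, 0, 0, 0, 0], [0.1, 0, 0, 0, 0, 0, 0]]]'

```text
time_s: 16.5
tcp_pos: [0.4834, -0.0031, 0.0641]
ee_rot: [[-1.0, -0.004, 0.002], [-0.004, 0.994, 0.106], [-0.002, 0.106, -0.994]]
wrist_force: [-10.0, 4.6, 27.0]
gripper_width: 0.374
gripper_force: 30.0
```

Call:
creep_tool --ticks '[[[0.1, 0.0012, 0.0008, -0.008, 0, 0, 0], [0.1, 0.0024, 0.0022, -0.022, 0, 0, 0], [0.1, 0.0028, 0.0038, -0.036, 0, 0, 0], [0.1, 0.0024, 0.0052, -0.05, 0, 0, 0], [0.1, 0.0014, 0.0068, -0.065, 0, 0, 0], [0.1, -0.0002, 0.0084, -0.08, 0, 0, 0], [0.1, -0.0028, 0.01, -0.095, 0, 0, 0], [0.1, -0.0058, 0.0114, -0.1092, 0, 0, 0]]]'

```text
time_s: 17.3
tcp_pos: [0.4882, -0.0031, 0.1163]
ee_rot: [[-1.0, -0.002, 0.005], [-0.002, 0.994, 0.106], [-0.005, 0.106, -0.994]]
wrist_force: [3.9, 4.9, 2.7]
gripper_width: 0.37
gripper_force: 30.0
```

In the tool's units: -0.0553 m is -0.1106, -0.0264 m is -0.0528.

Call:
creep_tool --ticks '[[[0.1, -0.003, 0.002, -0.0194, 0, 0, 0], [0.1, -0.008, 0.0034, -0.0332, 0, 0, 0], [0.1, -0.0138, 0.005, -0.0472, 0, 0, 0], [0.1, -0.0204, 0.0064, -0.0604, 0, 0, 0], [0.1, -0.0276, 0.0076, -0.0736, 0, 0, 0], [0.1, -0.0354, 0.009, -0.0864, 0, 0, 0], [0.1, -0.0438, 0.0102, -0.098, 0, 0, 0], [0.1, -0.0528, 0.0116, -0.1106, 0, 0, 0]]]'

```text
time_s: 18.1
tcp_pos: [0.5145, -0.0033, 0.1707]
ee_rot: [[-1.0, -0.002, 0.004], [-0.001, 0.994, 0.106], [-0.004, 0.106, -0.994]]
wrist_force: [5.4, 2.9, -3.7]
gripper_width: 0.372
gripper_force: 30.0
```

In the tool's units: -0.0225 m is -0.045, -0.021 m is -0.042.

Call:
creep_tool --ticks '[[[0.1, -0.01, 0.0012, -0.012, 0, 0, 0], [0.1, -0.02, 0.0024, -0.0242, 0, 0, 0], [0.1, -0.031, 0.0036, -0.035, 0, 0, 0], [0.1, -0.042, 0.0046, -0.045, 0, 0, 0], [0.1, -0.042, 0.0046, -0.045, 0, 0, 0], [0.1, -0.042, 0.0046, -0.045, 0, 0, 0]]]'

```text
time_s: 18.7
tcp_pos: [0.5333, -0.0034, 0.1912]
ee_rot: [[-1.0, -0.001, -0.001], [-0.001, 0.994, 0.106], [0.001, 0.106, -0.994]]
wrist_force: [4.9, 3.7, -7.6]
gripper_width: 0.373
gripper_force: 30.0
```

In the tool's units: -0.001 m is -0.002.

Call:
creep_tool --ticks '[[[0.1, -0.002, 0, -0.002, 0, 0, 0], [0.4, -0.002, 0, -0.002, 0, 0, 0], [0.5, -0.002, 0, -0.002, 0, 0, 0], [0.8, -0.002, 0, -0.002, 0, 0, 0], [0.9, -0.002, 0, -0.002, 0, 0, 0], [0.9, -0.002, 0, -0.002, 0, 0, 0], [0.9, -0.002, 0, -0.002, 0, 0, 0], [0.9, -0.002, 0, -0.002, 0, 0, 0]]]'

```text
time_s: 19.5
tcp_pos: [0.5343, -0.0044, 0.1944]
ee_rot: [[-1.0, -0.001, 0.0], [-0.001, 0.995, 0.104], [-0.0, 0.104, -0.995]]
wrist_force: [-0.2, -0.8, -0.3]
gripper_width: 0.844
gripper_force: 0.0
```

Call:
creep_tool --ticks '[[[0.9, 0, 0.006, -0.06, 0, 0, 0], [0.9, 0, 0.014, -0.14, 0, 0, 0], [0.9, 0, 0.02, -0.2, 0, 0, 0], [0.9, 0, 0.022, -0.22, 0, 0, 0], [0.9, 0.08, -0.06, -0.22, 0, 0, 0], [0.9, 0.14, -0.14, -0.22, 0, 0, 0], [0.9, 0.2, -0.22, -0.22, 0, 0, 0], [0.9, 0.2, -0.24, -0.22, 0, 0, 0]]]'

```text
time_s: 20.3
tcp_pos: [0.431, -0.137, 0.2904]
ee_rot: [[-1.0, 0.001, -0.002], [0.001, 0.994, 0.105], [0.002, 0.105, -0.994]]
wrist_force: [1.2, 0.4, 0.2]
gripper_width: 0.902
gripper_force: 0.0
```

Run:
```python
from h import *
from station import r
s=r.capture("scene");cv2.imwrite("pics/c5.png",cv2.resize(s["pixels"][150:310,230:430],None,fx=3.6,fy=3.6)[:,:,::-1])
P=s["pixels"][156:184,368:394].astype(int);m=(P[...,0]<50)&(P[...,0]-P[...,2]<12)
B=max(blobs(cv2.morphologyEx(m.astype(np.uint8),cv2.MORPH_OPEN,np.ones((5,5),np.uint8)),20),key=lambda x:x[1][4]);print(B[2]+[368,156],B[1])
x=r.sense();print(x["wrist_force"],x["gripper_force"])
```

```text
[379.46564885 169.39694656] [  6   8  12  12 131]
[ 0.11198244 -1.08158728 -0.39530444] 0.0
```

View pics/c5.png

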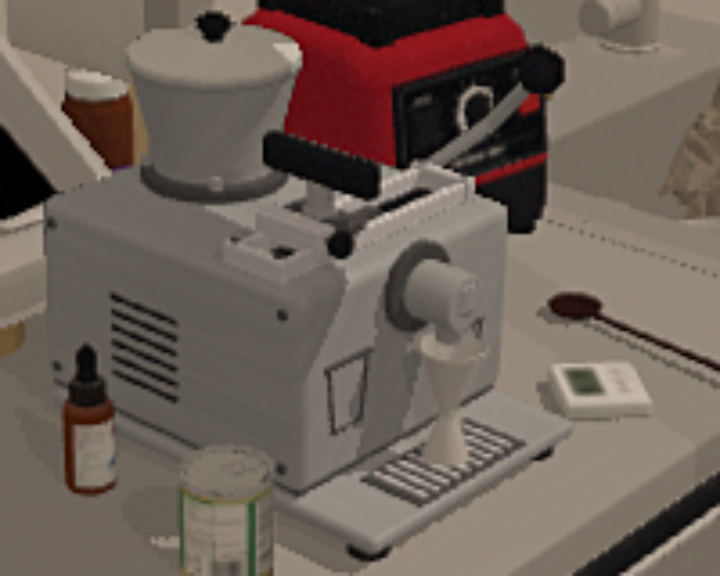

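The ball is back at (379.5,169.4), the same as at the start. The grip is still latched at the stop, the jigger is upright and nothing else has moved. Handing in.

```bash
python3 -c "
from station import r;print(r.finish_job())"
```

```text
the job is handed in; nothing more can be done
None
```

I handed the job in at about 20 s: the size grip is latched at the large stop, one portion was drawn with the lever held about 0.7 s at its stop and eased back to rest, and the last picture shows the jigger and everything else where it was; the hand-in returned no verdict.

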